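# Unlock the component test tweezers and hold their tips at the zeroing gap

## Task

The sprung component test tweezers lie locked in their stand and have to be held at their marked 10 mm tip gap while they zero themselves. Slide the orange transport lock knob all the way to its far end stop, then take the tweezers by the blue grip faces, squeeze them until the tips are 10 mm apart (red pointer in the green mark) without ever letting the tips touch, and lift them, level, at least 5 cm clear out of the stand. Finish while still holding them there, steady, at that gap: do not put them down or let go, leave the lock open and leave the small parts nearby alone.

Things in the scene. Friction and masses are not known exactly. Their poses are not given: they have to be found in the camera images.
- stand: Grey stand fixed to the bench, base 190 mm long, 65 mm high. Origin: middle of its underside, on the bench. x runs along the tweezers from butt to tips, y toward the lock's open end, z up. Butt seat at x = -104..-56 mm, front saddle at x = 56..68 mm, both hold the tweezers' underside at z = 40 mm; cheeks up to z = 51. Between them only the 8 mm thick base lies below: fingers can reach down there.
- lock (a joint): Transport lock: a steel bar with an orange knob that slides in the stand's +y direction. 0 = locked (bar across the top of the tweezers' butt), 0.045 m = fully open at the end stop, butt free. Starts between 0 and 0.012, drags with about 1.5 N (no spring), stays where it is left. A tall blue cabinet stands beyond it (world x over 0.62, y 0.1 to 0.4): come in close to the base.
- lock_knob (a point): Centre of the orange lock knob, moves with it: at (-75, 30 + lock travel, 69) mm in the stand's frame. Knob: 16 mm along the stand's x, 14 mm along y, 21 mm tall (z = 58..79 mm). Bar and track under it stay below z = 59 mm; the end stop block at y = 87..96 mm reaches z = 65 mm.
- tweezers: Loose sprung tweezers, 175 mm long, 12 mm high, about 75 g: black butt (x = -95..-53 mm, 24 mm wide), two steel arms hinged at x = -60 mm. Origin on the centre line, underside level; x to the tips, y to the left arm, z up. In the stand: same frame as the stand, 40 mm higher. White blade with a green mark on the left arm (x = 48..54 mm), red pointer on the right: in the green = 10 mm gap, +-2.5 mm.
- grip_mid (a point): Point midway between the blue grip faces, half way up: (20, 0, 6) mm in the tweezers' frame. Faces 36 mm long, 12 mm high, looking to +y and -y. Free: 41 mm apart outside; at 30 mm the arms are parallel and the tips 10 mm apart. 1 mm less at the faces is 1.75 mm less at the tips. Each pushes back with about 3.5 N when free, 7 N at the 10 mm gap.
- squeeze_l (a joint): How far the left arm is squeezed in, rad: 0 = sprung open, 0.07 = at the marked gap (if the other arm is too), 0.1055 = tips touching.
- squeeze_r (a joint): The same for the right arm.
- tip_l (a point): Inner side of the left arm's tip, 80 mm ahead of the tweezers' origin; 30 mm from the right one when free.
- tip_r (a point): Inner side of the right arm's tip.
- capacitor_0: Loose black capacitor, 18 mm across, 32 mm tall, standing; leave alone. Origin: centre of its underside.
- relay: Loose black relay cube, 22 x 28 x 24 mm; leave alone. Origin: centre of its underside.
- dish_a: Loose small metal dish, 44 mm across, 16 mm high; leave alone. Origin: centre of its underside.
There are look-alikes about, which are no part of the job. What is shaped like the tweezers but pink is not meant.

How it is judged:
On the way:
1. the transport lock is slid fully open while the tweezers still lie in the stand (value of joint lock above 0.042 m and distance of tweezers from where it was at the start of the episode below 0.02 m), for 0.2 s.
At the end, for the whole second after the job is handed in: The lock is within 3 mm of its open end stop; the fingers hold the tweezers (over 2 N) at least 40 mm above their seat, touching nothing of the stand, within 0.35 rad of level, still (under 20 mm/s, arms under 0.05 rad/s), with the tips 10 mm apart within 2.5 mm (value of joint lock above 0.042 m and distance between tip_l and tip_r between 0.0075 and 0.0125 m and height (world z) of grip_mid above 0.086 m and angle between tweezers's own z axis and vertical below 0.35 rad and contact force between the fingers and tweezers above 2 N and contact force between stand and tweezers below 0.05 N and linear speed of tweezers below 0.02 m/s and velocity of joint squeeze_l between -0.05 and 0.05 rad/s and velocity of joint squeeze_r between -0.05 and 0.05 rad/s); the arm keeps its last pose, push and grip.
It fails at once if the tips are squeezed together (gap under 1.5 mm) (distance between tip_l and tip_r below 0.0015 m).
It fails at once if the capacitor, relay or dish is pushed more than 20 mm (distance of any of capacitor_0, relay, dish_a from where it was at the start of the episode above 0.02 m).
It also fails if it takes over 48 s, if anything falls off the work surface, if the arm or the gripper's body presses on something with over 40 N, if the wrist force passes 120 N, or if a joint passes its speed limit or range.

## Robot

A 6-joint arm with a two-finger parallel gripper is mounted at the origin on a cart in front of the work surface, level with it; the furniture and walls round the work are solid. World frame = base frame: x ahead of the robot, y to its left, z up, the work surface at z = 0. Lengths are in m, angles in rad, forces in N, time in s.
With the tool pointing down it reaches from about 0.325 to 0.75 m from the base axis. Payload 7.6 kg.
Tool frame: the origin (TCP) lies between the finger pads; the fingertips stand 17 mm ahead of it and the grasp point (between the pads) lies 2 mm behind it (arm.tips_ahead is the distance from the TCP to the fingertips, in m); z points along the fingers, y is the direction in which the jaws open and shut (so a half turn about z gives the same grasp; the last joint's range is limited). The gripper opens to 85 mm and grips with 20 to 120 N. Pads are 22 mm wide; open, the fingers measure 114 mm over their backs; the gripper's body (76 mm by 85 mm) begins 54 mm behind the grasp point. The pads swing forward as they close: fully open they stand 13 mm farther back than shut.
Start: joints at [-1.254, 0.052, 1.401, -0, 1.689, -0.07], TCP at [0.198, -0.486, 0.248] pointing down, gripper open.
Joint ranges: [-2.9, 2.9], [-0.91, 2.17], [0.12, 2.37], [-1.06, 4.2], [0.26, 2.73], [-2.93, 2.93]. Speed limits (rad/s): [2.57, 2.57, 3.01, 3.14, 3.14, 3.14].

## Interface

Orientations are given as a unit quaternion [x, y, z, w].
In Python, from workcell import monitor, vision, arm gives the robot as it stands.
- The arm moves only by the tool apply_moves, never from a script. Its argument "plan" is one flat list of numbers, 7 for each row, row after row: the turn, a rotation vector about the world's x, y, z in degrees, then the shift along the world's x, y, z in units of 40 mm (1.0 is 40 mm), then the closure in counts, from 0 (fully open) to 255 (shut). A call has 1 to 8 rows; each row shifts and turns the commanded pose from where the row before left it; what a row does not reach is not made up. A row lasts 1/8 s, in which the tool goes at most 62.5 mm and 10.7 degrees, less where a joint would pass 70% of its speed; a pose out of reach is approached as far as the arm can. A call is refused whole if a number of a shift passes 1 or a number of a turn 10.7, either way. A call with a gripper value outside its range is refused whole. The fingers move at their own pace and stop on an object; "newtons" is the grip in N (left out, the last holds). Time passes only in rows, so rows that do not move let the fingers close. It gives the time, the measured TCP pose, the force and the opening at its end, in the units of the state.
- monitor.read_state(): the state, without advancing time (a new reading comes with each control period).
- vision.read_camera(name): name is "scene" or "side" or "wrist"; returns the picture (400x640x3 uint8, red, green, blue); there is no depth.
- vision.camera_params(name): a dict with "fx", "fy", "cx", "cy" (pixels), "world_from_camera" (4x4, takes a point from camera to world coordinates). Camera axes: x right, y down, z forward; pixel columns grow to the right and rows downward; lengths in m; the calibration is good to about 2 mm. A picture is of the moment at which its call begins: read the wrist's pose just before it. camera_params takes no time and is no camera call; for the wrist camera it gives the pose at the moment of the call.
- arm.finish_job(): hands the job in, once; it reports no verdict.
Trained networks look in the newest picture that a camera, given by its name, has taken for a name from the list of things; names that differ only in an ending like _2 or _b are one class to them, and where a whole thing is asked for, a point or a joint stands for the part that bears it (a point fixed in the world has none). Each returns a list of dicts, best first, with "conf" (0 to 1); they miss things now and then, are a little off and sometimes report something else, mostly with a low value. They report only what shows in the picture. A call takes as long as a camera call. They do not tell look-alikes from the thing itself.
- vision.spot_in(camera, label): "xyz" ([x, y, z] in m, in world coordinates, good to about 4 mm: the middle of the surface that is visible of it).
- vision.regions_of(camera, label): "region" (400x640 bool, what is visible of it).
The state is a dict: "t": time; "joint_pos": joint angles; "qvel": joint speeds; "joint_torque": joint torques, N m; "eef_pos": TCP position; "tcp_rot": TCP orientation; "force": force on the tool from outside, world axes, zero at the start; "wrist_torque": the same for the moment, N m; "width": opening from 0.0 (shut) to 1.0 (fully open).
Only numpy, scipy, OpenCV 4.12 (cv2) and the standard library are available. Lean on these libraries where they do the work, as an engineer would, in place of code of your own. Each camera call takes 0.05 s, during which the arm holds its last target.

## Working session

There is one attempt and no reset: what is moved stays moved. The work goes in short steps, Python scripts to look and compute and a tool call to move; the robot and the scene stay as the last step left them, time stands still between calls to the robot, and variables do not carry over. Pictures are saved under pics/ and viewed, and the job is handed in when it is done.

Besides the shell and the picture viewer there is one more tool, called after "Emit:" by a JSON object that holds its "op" and its "data". apply_moves: Moves the arm, as the interface text tells. Its arguments: {"type":"object","properties":{"plan":{"type":"array"},"newtons":{"type":"number"}},"required":["plan"]}

```bash
ls; mkdir -p pics
python3 - <<'E'
from workcell import monitor, vision, arm
import cv2,numpy as np
s=monitor.read_state();print(s['t'],s['eef_pos'],s['tcp_rot'],s['width'],s['force'])
for c in ['scene','side']:
    im=vision.read_camera(c);cv2.imwrite(f'pics/{c}0.png',im[:,:,::-1])
    for l in ['stand','tweezers','lock_knob','capacitor_0','relay','dish_a','grip_mid','tip_l','tip_r']:
        r=vision.spot_in(c,l)
        print(c,l,[(np.round(q['xyz'],4).tolist(),round(q['conf'],2)) for q in r[:3]])
print(monitor.read_state()['t'])
E
```

```text
pics
0.0 [ 0.1979826  -0.48592803  0.2474519 ] [ 9.81357138e-01  1.92191294e-01 -9.03246545e-05 -8.16592761e-04] 1.0019347455468333 [0.4526436  0.07677423 0.98204813]
scene stand [([0.447, -0.1384, 0.0223], 0.75), ([0.4414, -0.2049, 0.0522], 0.49)]
scene tweezers [([0.4423, -0.201, 0.0489], 0.79), ([0.4345, 0.2475, 0.0123], 0.69)]
scene lock_knob [([0.4779, -0.1309, 0.0574], 0.77)]
scene capacitor_0 []
scene relay [([0.5369, -0.0673, 0.0183], 0.73)]
scene dish_a [([0.4705, -0.0566, 0.0061], 0.79)]
scene grip_mid [([0.4319, 0.2485, 0.0069], 0.6), ([0.4401, -0.2064, 0.0529], 0.58), ([0.4491, -0.1357, 0.0204], 0.27)]
scene tip_l [([0.4799, 0.1913, 0.0176], 0.82), ([0.4582, -0.2308, 0.0498], 0.74), ([0.4172, -0.2043, 0.0493], 0.54)]
scene tip_r [([0.4799, 0.1913, 0.0176], 0.82), ([0.4582, -0.2308, 0.0498], 0.74), ([0.4172, -0.2043, 0.0493], 0.54)]
side stand [([0.4597, -0.17, 0.0129], 0.7)]
side tweezers [([0.4586, 0.2098, 0.0103], 0.65), ([0.446, -0.2152, 0.0527], 0.6)]
side lock_knob [([0.4719, -0.1401, 0.059], 0.73), ([0.4223, -0.2161, 0.0492], 0.53)]
side capacitor_0 [([0.5395, -0.2168, 0.0224], 0.49)]
side relay [([0.5394, -0.0846, 0.0219], 0.65)]
side dish_a [([0.4714, -0.0392, 0.0082], 0.68)]
side grip_mid [([0.4596, 0.2077, 0.0127], 0.93), ([0.443, -0.212, 0.0466], 0.77), ([0.4559, -0.1676, 0.0137], 0.4)]
side tip_l [([0.4219, -0.2151, 0.05], 0.61), ([0.4535, -0.2563, 0.0512], 0.52), ([0.4525, 0.1806, 0.0093], 0.5)]
side tip_r [([0.4219, -0.2151, 0.05], 0.61), ([0.4535, -0.2563, 0.0512], 0.52), ([0.4525, 0.1806, 0.0093], 0.5)]
1.0
```

View pics/scene0.png

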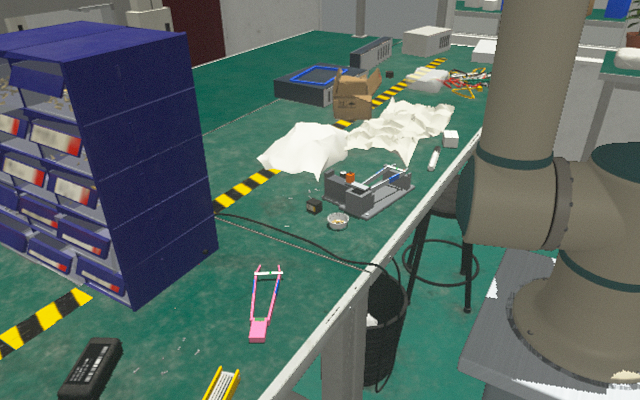

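View pics/side0.png

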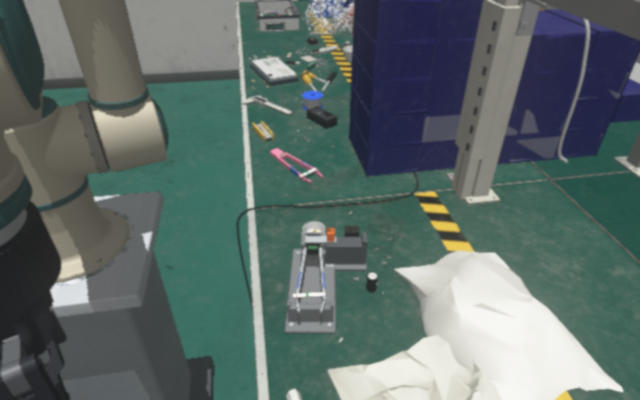

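Emit:
{"op": "apply_moves", "data": {"plan": [0,0,8.5,0.75,0.95,0.2,0,0,0,8.5,0.75,0.95,0.2,0,0,0,8.5,0.75,0.95,0.2,0,0,0,8.5,0.75,0.95,0.2,0,0,0,8.5,0.75,0.95,0.2,0,0,0,8.5,0.75,0.95,0.2,0,0,0,8.5,0.75,0.95,0.2,0,0,0,8.5,0.75,0.95,0.2,0]}}

```text
t: 2.0
eef_pos: [0.4388, -0.1808, 0.3127]
tcp_rot: [0.704, 0.71, 0.0, 0.0]
force: [0.9, -0.4, 0.1]
width: 1.0
```

Run:
```python
from workcell import monitor, vision, arm
import cv2,numpy as np
s=monitor.read_state();print(s['t'],s['eef_pos'],s['tcp_rot'],s['width'],s['force'])
P=vision.camera_params('wrist');print(P)
im=vision.read_camera('wrist');cv2.imwrite('pics/w1.png',im[:,:,::-1])
np.savez('w1.npz',im=im,T=np.array(P['world_from_camera']))
```

```text
2.0 [ 0.43883265 -0.18082063  0.31273484] [7.04389897e-01 7.09813213e-01 6.57745651e-05 2.66694847e-04] 0.999602774404713 [ 0.92122911 -0.40134896  0.05679382]
{'fx': 339.1396251957994, 'fy': 339.1396251957994, 'cx': 321.03273999279895, 'cy': 196.08580856937186, 'world_from_camera': array([[ 9.99973389e-01,  6.75141411e-03,  2.76397902e-03,
         4.37512153e-01],
       [ 7.28398527e-03, -9.45069565e-01, -3.26788099e-01,
        -9.62459591e-02],
       [ 4.05870665e-04,  3.26799536e-01, -9.45093593e-01,
         4.38882708e-01],
       [ 0.00000000e+00,  0.00000000e+00,  0.00000000e+00,
         1.00000000e+00]])}
```

View pics/w1.png

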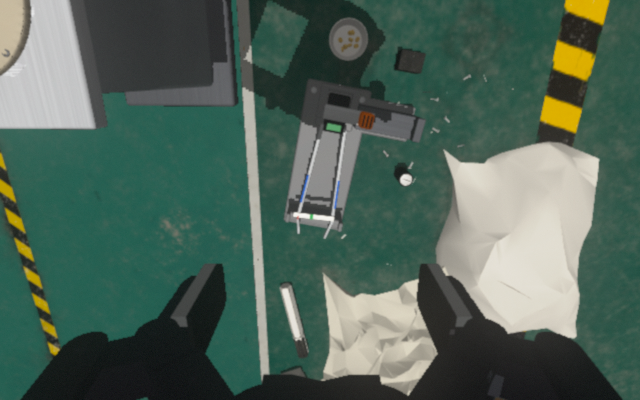

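Run:
```python
import cv2,numpy as np
im=np.load('w1.npz')['im'][70:250,270:440,::-1]
im=cv2.resize(im,None,fx=3.3,fy=3.3,interpolation=cv2.INTER_CUBIC)
for k in range(0,18):
    cv2.putText(im,str(70+10*k),(0,int(k*33)+4),0,.35,(0,255,255),1)
    cv2.putText(im,str(270+10*k),(int(k*33),10),0,.3,(0,255,255),1)
cv2.imwrite('pics/w1z.png',im)
```

```text
(no output)
```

View pics/w1z.png

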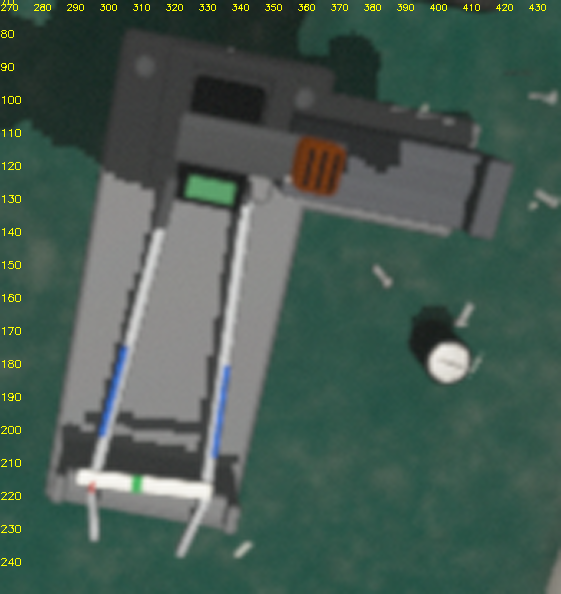

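```bash
cat > h.py <<'E'
import numpy as np
from workcell import vision
K=dict(fx=339.1396,fy=339.1396,cx=321.0327,cy=196.0858)
def bp(T,u,v,z):
    d=T[:3,:3]@np.array([(u-K['cx'])/K['fx'],(v-K['cy'])/K['fy'],1]);o=T[:3,3]
    return o+d*(z-o[2])/d[2]
def pr(T,p):
    c=T[:3,:3].T@(np.asarray(p)-T[:3,3]);return np.array([K['fx']*c[0]/c[2]+K['cx'],K['fy']*c[1]/c[2]+K['cy']])
def sw(p,pose):  # stand mm->world
    x,y,a=pose;p=np.array(p)/1000
    return np.array([x+np.cos(a)*p[0]-np.sin(a)*p[1],y+np.sin(a)*p[0]+np.cos(a)*p[1],p[2]])
E
python3 - <<'E'
from h import *
from scipy.optimize import least_squares
T=np.load('w1.npz')['T']
z=lambda a,b:(270+a/3.3,70+b/3.3)
A=[(z(47,500),(95,None,8)),(z(113,391.5),None),]
g1=bp(T,*z(113,391.5),.052);g2=bp(T,*z(221.5,411.5),.052);print(g1,g2,(g1+g2)/2,np.linalg.norm(g1-g2))
c1=bp(T,*z(47,500),.008);c2=bp(T,*z(232,532),.008);print(c1,c2,np.linalg.norm(c1-c2))
k=bp(T,*z(319,166),.079);print('knob',k)
g=(g1+g2)/2;c=(c1+c2)/2
d=c-g;print('x75mm',np.linalg.norm(d[:2]),'yaw',np.degrees(np.arctan2(d[1],d[0])), 'yaw from corners',np.degrees(np.arctan2(*(c2-c1)[[1,0]]))-90,'grip',np.degrees(np.arctan2(*(g2-g1)[[1,0]]))-90)
for n,p in [('relay',(409,61)),('cap',(405,180)),('dish',(349,39))]: print(n,bp(T,*p,.02))
# butt back edge corners of base
yaw=np.arctan2(d[1],d[0])
def f(q):
    r=[]
    po=q[:3]
    r+=list(pr(T,sw((20,0,52),po))-(np.array(z(113,391.5))+z(221.5,411.5))/2)
    r+=list((pr(T,sw((95,0,8),po))-(np.array(z(47,500))+z(232,532))/2)*.7)
    r+=list(pr(T,sw((-75,30+q[3]*1000,79),po))-z(319,166))
    return r
s=least_squares(f,[.445,-.17,yaw,.005],x_scale=[.01,.01,.1,.01]);print(s.x,np.degrees(s.x[2]),np.round(s.fun,2))
E
```

```text
[ 0.41846181 -0.22072126  0.052     ] [ 0.45802282 -0.22810986  0.052     ] [ 0.43824232 -0.22441556  0.052     ] 0.04024506593273418
[ 0.38827176 -0.2827279   0.008     ] [ 0.4660177  -0.29686235  0.008     ] 0.07902033957480767
knob [ 0.48552052 -0.1367661   0.079     ]
x75mm 0.06631473035503678 yaw -99.63361572579593 yaw from corners -100.30401004781851 grip -100.57894833388615
relay [ 0.5385947  -0.07616572  0.02      ]
cap [ 0.54655163 -0.21842658  0.02      ]
dish [ 0.46887785 -0.05362586  0.02      ]
[ 4.42762590e-01 -2.03794064e-01 -1.76652076e+00 -1.12490645e-03] -101.21418399736812 [ 0.58 -0.78 -1.33  3.31  0.19 -0.9 ]
```

Emit:
{"op": "apply_moves", "data": {"plan": [0,0,-10.7,0.05,0.25,-0.8,255,0,0,0,0.05,0.2,-0.8,255,0,0,0,0.05,0.2,-0.8,255,0,0,0,0.05,0.2,-0.8,255,0,0,0,0.05,0.2,-0.8,255,0,0,0,0.05,0.2,-0.8,255,0,0,0,0,0,0,255], "newtons": 20}}

```text
t: 2.92
eef_pos: [0.4487, -0.1314, 0.1181]
tcp_rot: [0.769, 0.639, -0.001, -0.002]
force: [-0.1, -0.4, -0.4]
width: 0.003
```

Run:
```python
from workcell import monitor, vision, arm
import cv2,numpy as np
s=monitor.read_state();print(s['t'],s['eef_pos'],s['tcp_rot'],s['width'],s['force'],arm.tips_ahead)
P=vision.camera_params('wrist')
im=vision.read_camera('wrist');cv2.imwrite('pics/w2.png',im[:,:,::-1])
np.savez('w2.npz',im=im,T=np.array(P['world_from_camera']))
```

```text
2.925 [ 0.4487186  -0.13143253  0.11813828] [ 0.76884977  0.63942425 -0.00126067 -0.00225099] 0.0033799137332134114 [-0.10788186 -0.4167094  -0.38912363] 0.017
```

View pics/w2.png

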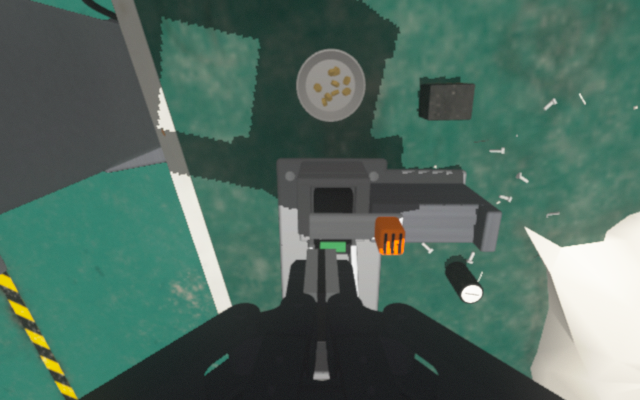

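Run:
```python
from h import *
import cv2
d=np.load('w2.npz');T=d['T'];im=d['im'][:,:,::-1].copy()
po=(.4418,-.2047,np.radians(-100.3))
big=cv2.resize(im[140:320,250:510],None,fx=3,fy=3,interpolation=cv2.INTER_CUBIC)
for x in(-83,-67):
  for y in(24,38):
    for z in(58,79):
      p=(pr(T,sw((x,y,z),po))-[250,140])*3;cv2.circle(big,tuple(int(v) for v in p),3,(0,255,0) if z==79 else (255,0,0),-1)
for x,y,z in [(86,32,8),(-104,32,8),(-53,12,52),(-53,-12,52),(-75,87,65),(-75,96,65)]:
      p=(pr(T,sw((x,y,z),po))-[250,140])*3;cv2.circle(big,tuple(int(v) for v in p),3,(0,0,255),-1)
cv2.imwrite('pics/w2z.png',big)
```

```text
(no output)
```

View pics/w2z.png

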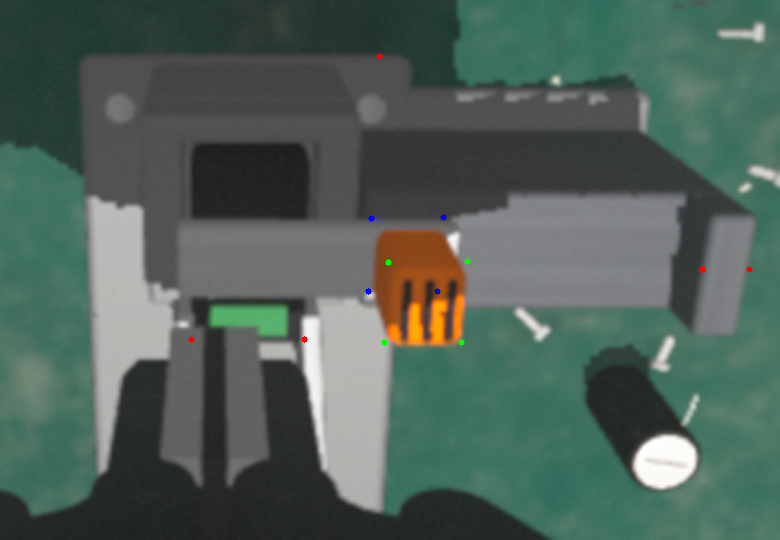

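Emit:
{"op": "apply_moves", "data": {"plan": [0,0,0,0,0,-0.6,255,0,0,0,0,0,-0.33,255,0,0,0,0.245,-0.045,0,255,0,0,0,0.245,-0.045,0,255,0,0,0,0.245,-0.045,0,255,0,0,0,0.245,-0.045,0,255,0,0,0,0.245,-0.045,0,255,0,0,0,0,0,0,255]}}

```text
t: 3.98
eef_pos: [0.4998, -0.1413, 0.0831]
tcp_rot: [0.769, 0.639, 0.0, 0.0]
force: [-0.0, -0.0, -0.1]
width: 0.003
```

Run:
```python
from workcell import monitor, vision, arm
import cv2,numpy as np
s=monitor.read_state();print(s['t'],s['eef_pos'],s['tcp_rot'],s['width'],s['force'])
P=vision.camera_params('wrist')
im=vision.read_camera('wrist');cv2.imwrite('pics/w3.png',im[:,:,::-1])
np.savez('w3.npz',im=im,T=np.array(P['world_from_camera']))
```

```text
3.975 [ 0.49983679 -0.14129024  0.08308686] [7.69004403e-01 6.39243382e-01 2.75449716e-04 2.27495626e-04] 0.002589452542772531 [-0.02121057 -0.0380763  -0.08048402]
```

View pics/w3.png

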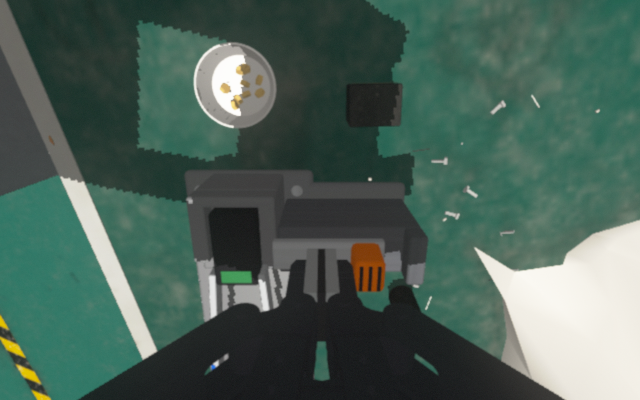

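Emit:
{"op": "apply_moves", "data": {"plan": [0,0,0,0.062,-0.011,0,255,0,0,0,0.062,-0.011,0,255,0,0,0,0.062,-0.011,0,255,0,0,0,0,0,0,255]}}

```text
t: 4.53
eef_pos: [0.5066, -0.1425, 0.083]
tcp_rot: [0.769, 0.639, 0.0, 0.0]
force: [-0.3, 0.2, -0.5]
width: -0.003
```

Emit:
{"op": "apply_moves", "data": {"plan": [0,0,0,0.05,-0.009,0,255,0,0,0,0.05,-0.009,0,255]}}

```text
t: 4.78
eef_pos: [0.5095, -0.1431, 0.0827]
tcp_rot: [0.769, 0.639, -0.001, -0.001]
force: [-11.2, 1.4, 4.0]
width: -0.001
```

Run:
```python
from h import *
import cv2
from workcell import monitor, vision, arm
s=monitor.read_state();print(s['t'],s['eef_pos'],s['force'])
T=np.array(vision.camera_params('wrist')['world_from_camera']);im=vision.read_camera('wrist')[:,:,::-1].copy()
po=(.4418,-.2047,np.radians(-100.3))
big=cv2.resize(im[140:320,250:510],None,fx=3,fy=3,interpolation=cv2.INTER_CUBIC)
for x in(-83,-67):
  for y in(68,82):
    for z in(58,79):
      p=(pr(T,sw((x,y,z),po))-[250,140])*3;cv2.circle(big,tuple(int(v) for v in p),3,(0,255,0) if z==79 else (255,0,0),-1)
for x,y,z in [(-75,87,65),(-75,96,65)]:
      p=(pr(T,sw((x,y,z),po))-[250,140])*3;cv2.circle(big,tuple(int(v) for v in p),3,(0,0,255),-1)
cv2.imwrite('pics/w4z.png',big)
print(monitor.read_state()['force'])
```

```text
4.775 [ 0.50953116 -0.14308074  0.08274588] [-11.21821152   1.37750444   4.02398201]
[-9.46954205  0.89171403  4.53148609]
```

View pics/w4z.png

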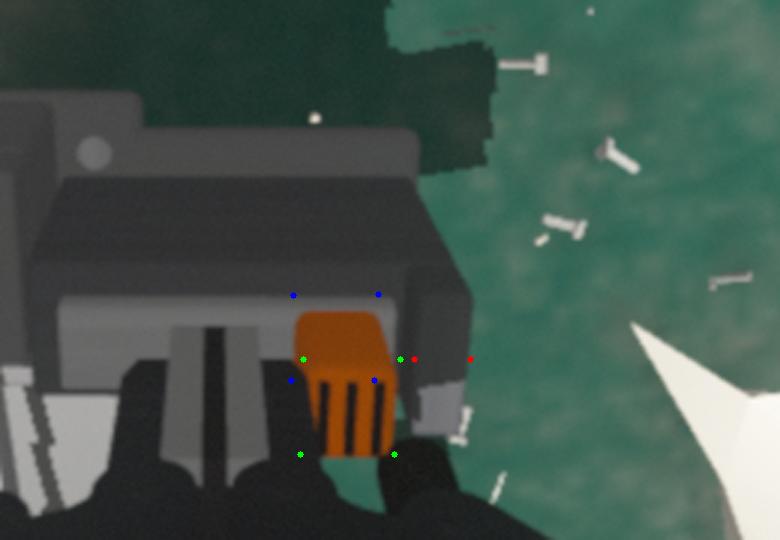

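Emit:
{"op": "apply_moves", "data": {"plan": [0,0,0,-0.245,0.045,0,255,0,0,0,0,0,0.8,255,0,0,0,0,0,0.9,255,0,0,0,-0.5,-0.65,0.3,0,0,0,0,-0.5,-0.65,0,0,0,0,0,-0.5,-0.65,0,0,0,0,0,0,0,0,0,0,0,0,0,0,0,0]}}

```text
t: 5.82
eef_pos: [0.441, -0.2191, 0.1634]
tcp_rot: [0.769, 0.639, 0.0, 0.0]
force: [-0.5, 0.5, 0.4]
width: 1.001
```

Run:
```python
from h import *
import cv2
from workcell import monitor, vision, arm
s=monitor.read_state();print(s['t'],s['eef_pos'],s['tcp_rot'],s['force'],s['width'])
T=np.array(vision.camera_params('wrist')['world_from_camera']);im=vision.read_camera('wrist')
np.savez('w5.npz',im=im,T=T);cv2.imwrite('pics/w5.png',im[:,:,::-1])
```

```text
5.825 [ 0.44103046 -0.21914641  0.16335345] [7.69076681e-01 6.39156256e-01 4.02624075e-04 4.20751571e-04] [-0.47316726  0.49488268  0.39657423] 1.0005543807095243
```

View pics/w5.png

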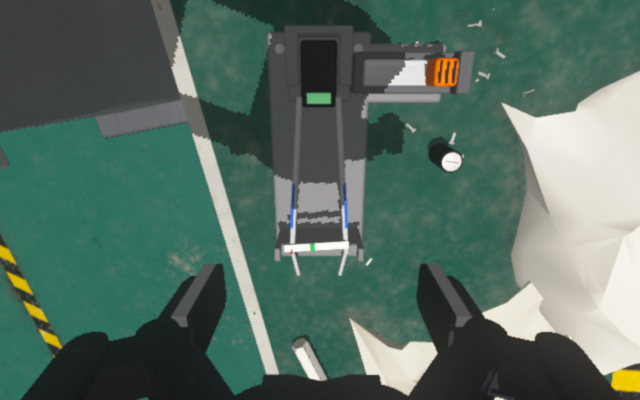

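Run:
```python
from h import *
import cv2
d=np.load('w5.npz');T=d['T'];im=d['im'];
hsv=cv2.cvtColor(im,cv2.COLOR_RGB2HSV)
m=cv2.inRange(hsv,(105,120,80),(130,255,255));m[:150]=0;m[260:]=0;m[:,:270]=0;m[:,380:]=0
n,l,st,c=cv2.connectedComponentsWithStats(m)
for i in range(1,n):
    if st[i][4]>15: print(st[i],c[i],bp(T,*c[i],.049))
big=cv2.resize(im[160:290,260:380,::-1],None,fx=5,fy=4.5,interpolation=cv2.INTER_CUBIC)
po=(.4418,-.2047,np.radians(-100.3))
for p in [(2,20.5-1.2,52),(38,20.5+1.2,52),(2,-20.5+1.2,52),(38,-20.5-1.2,52),(20,0,52),(86,39,8),(86,-39,8)]:
    q=(pr(T,sw(p,po))-[260,160])*[5,4.5];cv2.circle(big,tuple(int(v) for v in q),3,(0,255,0),-1)
cv2.imwrite('pics/w5z.png',big)
```

```text
[290 184   5  44  94] [291.78723404 208.56382979] [ 0.41699777 -0.22349983  0.049     ]
[344 184   4  44  94] [345.21276596 208.03191489] [ 0.45697495 -0.23053227  0.049     ]
```

View pics/w5z.png

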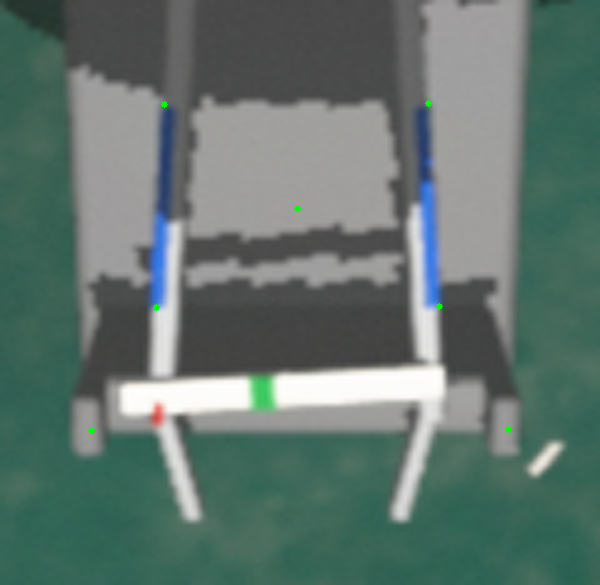

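Emit:
{"op": "apply_moves", "data": {"plan": [0,0,0,-0.055,0.01,-0.76,0,0,0,0,0,0,-0.76,0,0,0,0,0,0,-0.76,0,0,0,0,0,0,-0.76,80,0,0,0,0,0,0,80,0,0,0,0,0,0,80,0,0,0,0,0,0,100,0,0,0,0,0,0,100], "newtons": 20}}

```text
t: 6.88
eef_pos: [0.4391, -0.2193, 0.0426]
tcp_rot: [0.769, 0.639, 0.0, 0.001]
force: [0.1, -0.7, -0.1]
width: 0.609
```

```bash
cat > look.py <<'E'
import sys,cv2,numpy as np
from h import *
from workcell import monitor, vision, arm
n=sys.argv[1]
s=monitor.read_state();print(s['t'],s['eef_pos'].round(4) if hasattr(s['eef_pos'],'round') else s['eef_pos'],s['tcp_rot'],s['force'],s['width'],s['width']*85)
T=np.array(vision.camera_params('wrist')['world_from_camera']);im=vision.read_camera('wrist')
np.savez(n+'.npz',im=im,T=T)
cv2.imwrite(f'pics/{n}.png',cv2.resize(im[150:400,180:460,::-1],None,fx=2.4,fy=2.4,interpolation=cv2.INTER_CUBIC))
E
python3 look.py w6
```

```text
6.875 [ 0.4391 -0.2193  0.0426] [7.69021364e-01 6.39222317e-01 3.62132525e-04 9.15882700e-04] [ 0.05568673 -0.66389026 -0.05840103] 0.6091225220495333 51.775414374210335
```

View pics/w6.png

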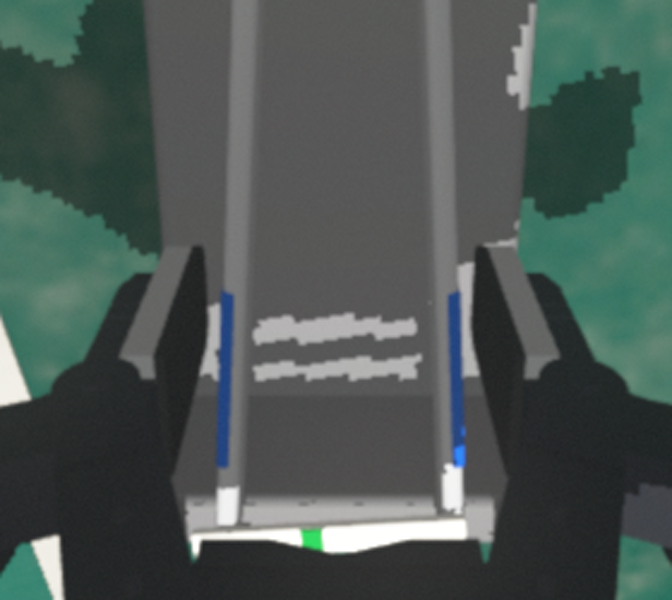

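Emit:
{"op": "apply_moves", "data": {"plan": [0,0,0,0,0,0,120,0,0,0,0,0,0,140,0,0,0,0,0,0,150,0,0,0,0,0,0,150,0,0,0,0,0,0,150]}}

```text
t: 7.55
eef_pos: [0.439, -0.2195, 0.0424]
tcp_rot: [0.769, 0.639, 0.0, 0.001]
force: [-0.7, -0.7, 5.4]
width: 0.415
```

```bash
python3 look.py w7
```

```text
7.55 [ 0.439  -0.2195  0.0424] [7.69048744e-01 6.39189459e-01 2.19893701e-04 9.03418586e-04] [-0.70467358 -0.69562098  5.39232982] 0.4146265233226987 35.24325448242939
```

View pics/w7.png

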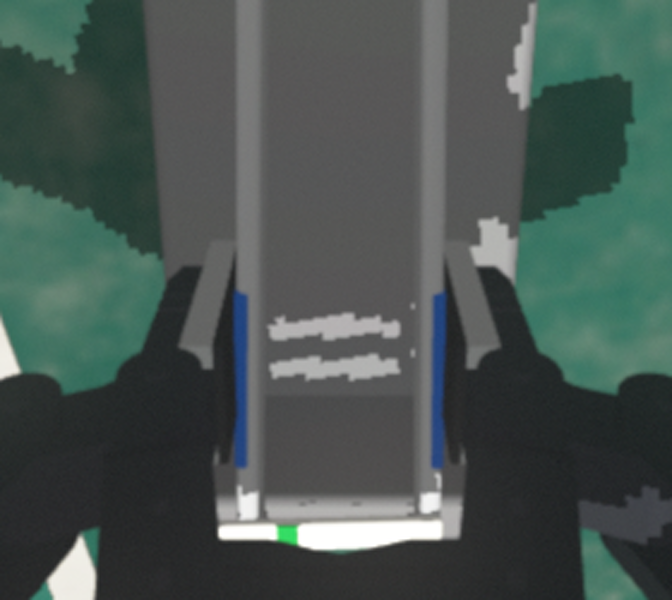

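Emit:
{"op": "apply_moves", "data": {"plan": [0,0,0,0,0,0.01,155,0,0,0,0,0,0.01,160,0,0,0,0,0,0,163,0,0,0,0,0,0,163,0,0,0,0,0,0,163]}}

```text
t: 8.22
eef_pos: [0.439, -0.2194, 0.0429]
tcp_rot: [0.769, 0.639, 0.0, 0.001]
force: [0.2, -2.1, 4.6]
width: 0.366
```

```bash
python3 look.py w8
python3 - <<'E'
from workcell import vision
import cv2
for c in ['scene','side']:
    im=vision.read_camera(c)[:,:,::-1]
    a=im[150:230,310:430] if c=='scene' else im[215:335,270:390]
    cv2.imwrite(f'pics/{c}8.png',cv2.resize(a,None,fx=5,fy=5,interpolation=cv2.INTER_CUBIC))
E
```

```text
8.225 [ 0.439  -0.2194  0.0429] [7.69099095e-01 6.39129047e-01 2.35866293e-04 7.67310044e-04] [ 0.1766768  -2.11259345  4.579607  ] 0.36587060331736004 31.099001281975603
```

View pics/w8.png

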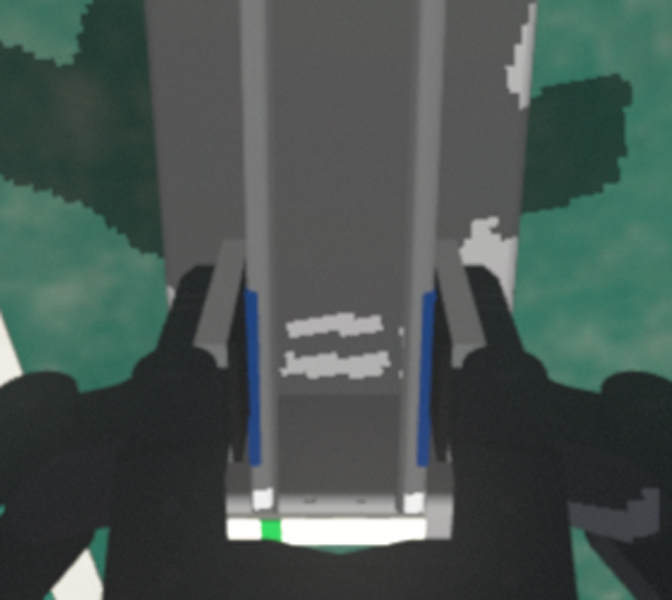

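View pics/side8.png

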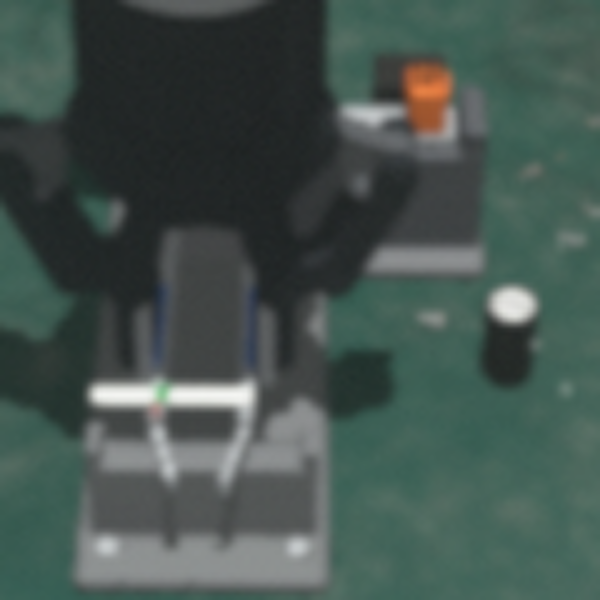

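Emit:
{"op": "apply_moves", "data": {"plan": [0,0,0,0,0,0,165,0,0,0,0,0,0,166,0,0,0,0,0,0.1,166,0,0,0,0,0,0.2,166,0,0,0,0,0,0.3,166,0,0,0,0,0,0.2,166,0,0,0,0,0,0,166,0,0,0,0,0,0,166]}}

```text
t: 9.38
eef_pos: [0.4383, -0.219, 0.0741]
tcp_rot: [0.769, 0.639, -0.0, -0.0]
force: [-0.2, 0.8, -0.1]
width: 0.348
```

```bash
cat > look2.py <<'E'
import sys
from workcell import vision
import cv2
n=sys.argv[1]
im=vision.read_camera('side')[:,:,::-1]
cv2.imwrite(f'pics/side{n}.png',cv2.resize(im[215:335,270:390],None,fx=5,fy=5,interpolation=cv2.INTER_CUBIC))
im=vision.read_camera('scene')[:,:,::-1]
cv2.imwrite(f'pics/scene{n}.png',cv2.resize(im[130:230,310:430],None,fx=5,fy=5,interpolation=cv2.INTER_CUBIC))
E
python3 look.py w9; python3 look2.py 9
```

```text
9.375 [ 0.4383 -0.219   0.0741] [ 7.69061205e-01  6.39175120e-01 -4.48810565e-05 -1.66059708e-04] [-0.22384063  0.78578636 -0.14625188] 0.3484601492015536 29.619112682132055
```

View pics/w9.png

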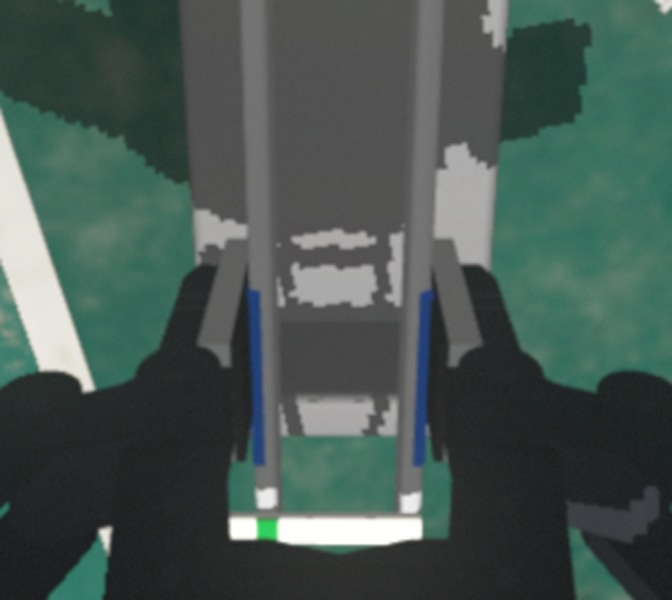

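View pics/side9.png

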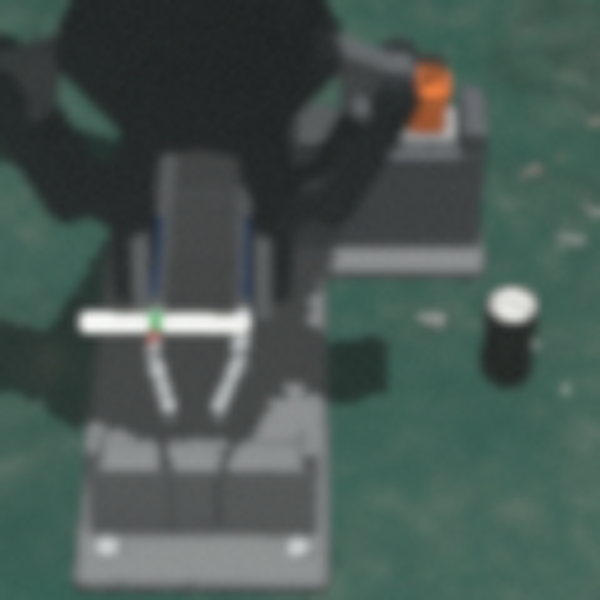

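View pics/scene9.png

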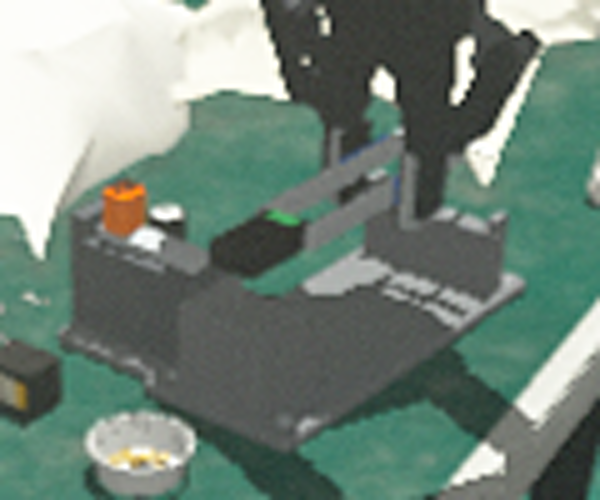

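Emit:
{"op": "apply_moves", "data": {"plan": [0,0,0,0,0,0.2,167,0,0,0,0,0,0.4,167,0,0,0,0,0,0.4,167,0,0,0,0,0,0.2,167,0,0,0,0,0,0,167,0,0,0,0,0,0,167]}}

```text
t: 10.28
eef_pos: [0.4382, -0.2189, 0.1218]
tcp_rot: [0.769, 0.639, -0.0, -0.0]
force: [0.5, 0.3, -0.5]
width: 0.345
```

```bash
python3 look.py w10
python3 - <<'E'
from workcell import vision
import cv2,numpy as np
ims=[vision.read_camera('side').astype(float) for _ in range(4)]
im=np.mean(ims,0);np.save('side10.npy',im)
P=vision.camera_params('side');print(P);np.save('sideT.npy',P['world_from_camera'])
cv2.imwrite('pics/side10.png',cv2.resize(im[215:335,270:390,::-1].astype(np.uint8),None,fx=5,fy=5,interpolation=cv2.INTER_CUBIC))
cv2.imwrite('pics/side10z.png',cv2.resize(im[240:300,275:330,::-1].astype(np.uint8),None,fx=10,fy=10,interpolation=cv2.INTER_CUBIC))
im=vision.read_camera('scene')[:,:,::-1]
cv2.imwrite(f'pics/scene10.png',cv2.resize(im[130:230,310:430],None,fx=5,fy=5,interpolation=cv2.INTER_CUBIC))
E
```

```text
10.275 [ 0.4382 -0.2189  0.1218] [ 7.69061676e-01  6.39174433e-01 -1.22230292e-04 -4.09092818e-04] [ 0.47772403  0.2954063  -0.4543685 ] 0.3448716406116452 29.314089451989844
{'fx': 439.696617394493, 'fy': 439.696617394493, 'cx': 330.14999862205224, 'cy': 199.3823703674316, 'world_from_camera': array([[ 0.98282508, -0.09869728,  0.15592856,  0.3707326 ],
       [-0.18417701, -0.5775541 ,  0.79530503, -0.72158295],
       [ 0.01156274, -0.81036418, -0.58581243,  0.5736973 ],
       [ 0.        ,  0.        ,  0.        ,  1.        ]])}
```

View pics/side10.png

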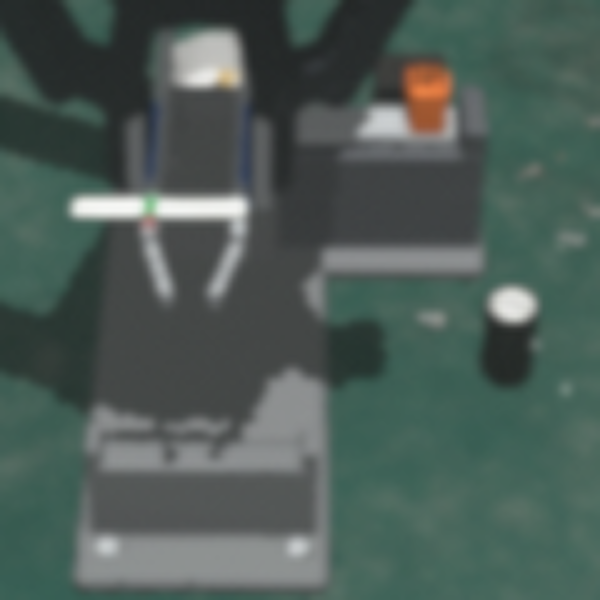

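View pics/w10.png

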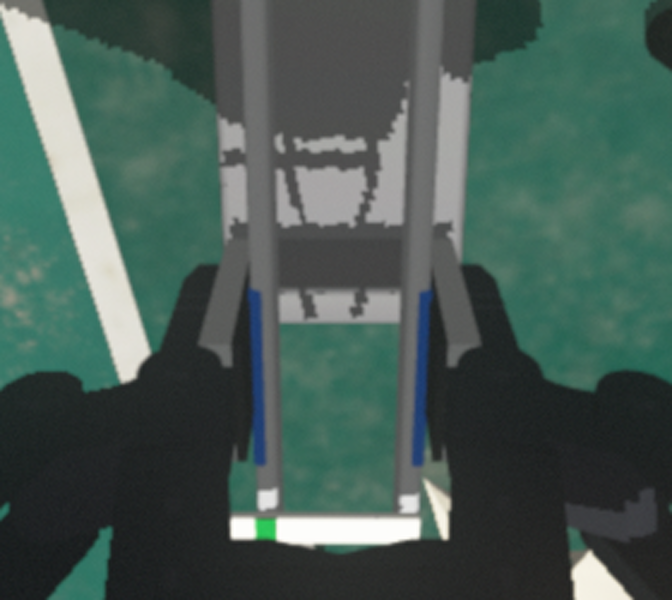

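View pics/scene10.png

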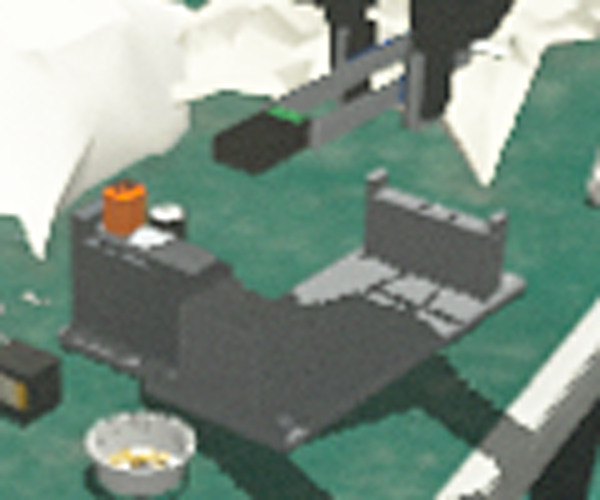

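Run:
```python
import numpy as np,cv2
im=np.load('side10.npy');T=np.load('sideT.npy');f=439.6966;cx,cy=330.15,199.382
def bp(u,v,z):
    d=T[:3,:3]@np.array([(u-cx)/f,(v-cy)/f,1]);o=T[:3,3];return o+d*(z-o[2])/d[2]
big=cv2.resize(im[250:280,280:325,::-1].astype(np.uint8),None,fx=16,fy=16,interpolation=cv2.INTER_LANCZOS4)
cv2.imwrite('pics/s10q.png',big)
for r in range(266,276):
    print(r,im[r,295:320].mean(1).astype(int))
print('mm/px',np.linalg.norm(bp(310,270,.125)-bp(300,270,.125))*100)
```

```text
266 [ 70  71  75  93 130 161 161 128  90  74  72  72  72  71  71  72  73  74
  88 123 158 167 143 106  82]
267 [ 71  71  73  84 114 151 165 143 101  76  71  71  71  71  71  71  71  75
  99 138 165 157 122  90  76]
268 [ 71  71  71  77 102 143 168 156 114  80  71  71  70  70  70  70  72  83
 113 149 162 140 103  79  72]
269 [ 70  71  71  74  92 130 162 161 127  88  73  70  70  70  70  70  75  95
 131 159 155 122  88  73  70]
270 [ 70  71  70  72  83 116 154 167 143 101  75  70  70  70  70  72  82 112
 149 164 143 105  79  70  69]
271 [ 71  70  71  71  77 104 147 172 157 113  80  71  70  70  71  75  94 132
 163 161 128  91  73  70  70]
272 [ 71  71  71  71  75  95 136 166 160 121  84  71  70  71  72  80 108 147
 168 152 113  81  72  70  70]
273 [ 71  71  70  70  72  85 116 145 147 118  85  72  70  70  71  83 112 144
 152 129  95  75  70  70  70]
274 [ 70  71  71  70  71  77  94 116 122 104  81  72  70  70  71  79  99 119
 120 102  81  72  70  70  70]
275 [70 70 70 70 70 72 81 94 99 90 77 71 70 71 70 74 86 98 98 86 75 71 70 70
 70]
mm/px 1.422874278365173
```

View pics/s10q.png

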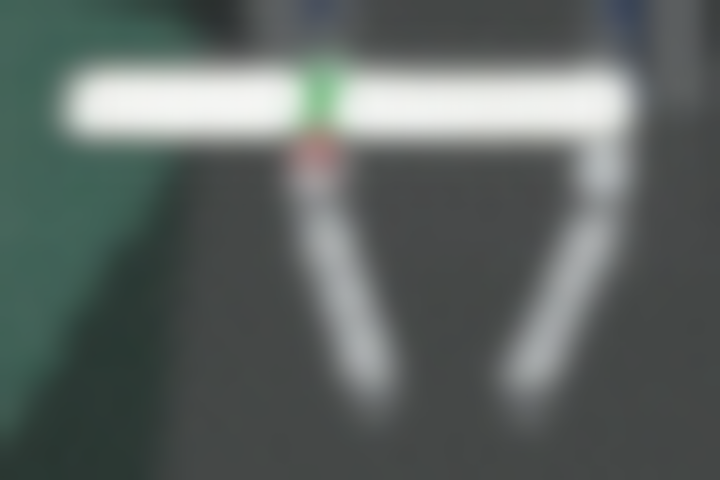

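Emit:
{"op": "apply_moves", "data": {"plan": [0,0,0,0,0,0,167,0,0,0,0,0,0,167,0,0,0,0,0,0,167,0,0,0,0,0,0,167]}}

```text
t: 11.08
eef_pos: [0.4385, -0.2191, 0.1223]
tcp_rot: [0.769, 0.639, 0.0, 0.0]
force: [0.2, 1.2, 0.3]
width: 0.346
```

Run:
```python
from workcell import monitor, vision, arm
import cv2
im=vision.read_camera('side')[:,:,::-1]
cv2.imwrite('pics/side11.png',cv2.resize(im[215:335,270:390],None,fx=5,fy=5,interpolation=cv2.INTER_CUBIC))
for l in ['grip_mid','lock_knob']:
    print(l,[(q['xyz'],q['conf']) for q in vision.spot_in('side',l)])
s=monitor.read_state();print(s['t'],s['eef_pos'],s['width'],s['qvel'])
```

```text
grip_mid []
lock_knob [([0.5158, -0.1475, 0.0597], 0.58)]
11.225 [ 0.43851335 -0.21905737  0.12232356] 0.3450649220160595 [ 1.16667769e-03 -8.88833986e-05 -9.63317073e-04  2.85727266e-04
  5.48681425e-04  1.22330848e-03]
```

View pics/side11.png

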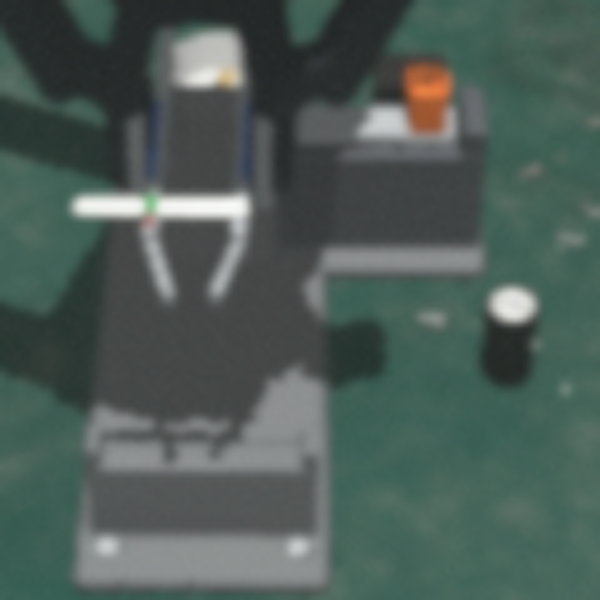

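```bash
python3 -c "
from workcell import arm
print(arm.finish_job())"
```

```text
the job is handed in; nothing more can be done
None
```

The job is handed in at about 11.2 s of the 48 s. The tweezers are held out of the stand at close to the marked 10 mm gap, and the lock is open. No verdict was reported, so what follows rests on my own checks.

- **Lock:** I pushed the orange knob with closed fingers until the force rose to about 11 N, well above the 1.5 N drag, so it was on its end stop. It matched the predicted open position to about 1–2 mm in the wrist picture. The side-camera network put the travel at about 44 mm, though it is only good to 4 mm.
- **Lift:** I took the tweezers by the blue faces, closed in steps (final closure 167 counts) and lifted about 80 mm. The last state showed the arm at rest with the TCP at z = 0.122 m.
- **Tip gap:** The final jaw opening was 29.3 mm. The estimates spread slightly but all fall within 7.5–12.5 mm:

| Source | Gap |
|---|---|
| Jaw opening | about 8.8 mm |
| Tip spacing in the side picture | about 9.7 mm |
| Red pointer in the green mark | about 10.4 mm |

- **Level and clear:** In the last scene and side pictures the tweezers look level and clear of the stand. I judged the level by eye only.
- **Small parts:** The capacitor, relay and dish look undisturbed in the pictures. I did not measure them again.
- **Failed check:** The network did not find grip_mid in the last side picture. Its height, about 0.124 m, is inferred from the TCP.

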